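Set the strip cutter's width selector to green and start it

ROBOT

A 7-joint arm with a two-finger parallel gripper is mounted at the origin on the work surface. World frame = base frame: x ahead of the robot, y to its left, z up, the work surface at z = 0. Lengths are in m, angles in rad, forces in N, time in s.
With the tool pointing down it reaches from about 0.4 to 0.875 m from the base axis. Payload 4.4 kg.
Tool frame: the origin (TCP) lies on the mounting face of the last link; the fingertips stand 173 mm ahead of it and the grasp point (between the pads) lies 155 mm ahead of it; z points along the fingers, y is the line along which they close (so a half turn about z gives the same grasp; the last joint's range is limited). The gripper opens to 85 mm and grips with 20 to 120 N. Pads are 22 mm wide; open, the fingers measure 114 mm over their backs; the gripper's body (76 mm by 85 mm) begins 54 mm behind the grasp point. The pads swing forward as they close: fully open they stand 13 mm farther back than shut.
Start: joints at [1.254, 0.628, 0.038, 1.517, -0.027, 0.996, -0.02], TCP at [0.161, -0.63, 0.405] pointing down, gripper open.
Joint ranges: [-3.06, 3.06], [-0.37, 2.12], [-1.25, 1.32], [0.18, 2.47], [-1.1, 4.24], [0.23, 1.98], [-2.94, 2.94]. Speed limits (rad/s): [2.57, 2.57, 3.14, 3.14, 3.14, 3.14, 3.14].

INTERFACE

Orientations are given as a rotation vector (axis times angle).
In Python, from workcell import bot gives the robot as it stands.
- The arm moves only by the shell command python3 -m crank 'ROWS' [OPENING] [FORCE]. ROWS is JSON, a list of rows, each a list of 4 numbers: the shift along the tool's x, y, z in units of 50 mm (1.0 is 50 mm), then the turn about the tool's z in units of 0.15 rad (1.0 is 0.15 rad). A call has 1 to 12 rows; each row shifts and turns the commanded pose from where the row before left it, along the tool's axes as they then stand; what a row does not reach is not made up. A row lasts 1/8 s, in which the tool goes at most 62.5 mm and 10.7 degrees, less where a joint would pass 70% of its speed; a pose out of reach is approached as far as the arm can. A call with a number of a shift or a turn outside -1 to 1 is refused whole. A call with a gripper value outside its range is refused whole. OPENING is the gripper command: -1 is fully open, 1 is shut, values between are in proportion, set as the call begins (- or left out, the last holds). The fingers move at their own pace and stop on an object; FORCE is the grip in N (left out, the last holds). Time passes only in rows, so rows that do not move let the fingers close. It gives the time, the measured TCP pose, the force, the opening and the grip force at its end, in the units of the state.
- bot.state(): the state, without advancing time (a new reading comes with each control period).
- bot.camera(name): name is "scene" or "top"; returns a dict with "pixels" (384x512x3 uint8, blue, green, red), "depth" (384x512 float32, m along the optical axis (not along the pixel's ray), 0 where there is no reading), "fx", "fy", "cx", "cy" (pixels), "eye" and "attitude" of the camera in the world. Camera axes: x right, y down, z forward; pixel columns grow to the right and rows downward; lengths in m; the calibration is good to about 2 mm. A picture is of the moment at which its call begins.
- bot.finish_job(): hands the job in; it is judged then, once.
Trained networks look in the newest picture that a camera, given by its name, has taken for a name from the list of things; names that differ only in an ending like _2 or _b are one class to them, and where a whole thing is asked for, a point or a joint stands for the part that bears it (a point fixed in the world has none). Each returns a list of dicts, best first, with "conf" (0 to 1); they miss things now and then, are a little off and sometimes report something else, mostly with a low value. They report only what shows in the picture. A call takes as long as a camera call.
- bot.boxes_of(label, camera): "box" ([left, top, width, height] in pixels, round what is visible of it).
- bot.place_of(label, camera): "centre" ([column, row] in pixels: a listed point, or the origin of a listed thing).
The state is a dict: "time_s": time; "qpos": joint angles; "qvel": joint speeds; "joint_torque": joint torques, N m; "tcp_pos": TCP position; "ee_rot": TCP orientation; "ft_force": force on the tool from outside, world axes, zero at the start; "torque": the same for the moment, N m; "grip_width": opening from 0.0 (shut) to 1.0 (fully open); "gripper_force": force on a finger pad.
Only numpy, scipy, OpenCV 4.12 (cv2) and the standard library are available. Lean on these libraries where they do the work, as an engineer would, in place of code of your own. Each camera call takes 0.05 s, during which the arm holds its last target. There are 200 camera calls.

TASK

A green-banded card is loaded in the strip cutter: with the fingertips, gently push the orange tab of the black selector dial round until it points at the middle of the green dot, and leave it there. Then press the green start button fully down and let it go. Only push, without pinching the tab, and leave everything else on the machine and the table where it is.

Things in the scene. Friction and masses are not known exactly. Their poses are not given: they have to be found in the camera images.
- dial_center (a point): Centre of the width selector, a black round dial 116 mm across on a vertical axle, set on a grey round plate 200 mm across on top of the strip cutter, 140 mm above the table. The point lies on the axle at the height of the dial's upper face (156 mm above the table). An axle cap of radius 14 mm stands 6 mm above that face; nothing else stands on the dial but its tab.
- dial_tab (a point): Middle of the orange tab, an upright fin standing on the dial: it spans 30 to 62 mm from the axle (this point is 46 mm out), is 12 mm thick across its direction of travel, and rises 40 mm above the dial's upper face (this point is 20 mm above that face and 20 mm below the tab's top). The tab's outer end is the pointer.
- dial_aim (a point): The spot at which the tab points: fixed to the dial, 82 mm from the axle, beyond the tab's outer end, on the tab's centre line. The coloured dots lie on this same 82 mm circle.
- dial (a joint): Angle of the dial, rad, growing anticlockwise seen from above, between stops at 0 and 3.2. It turns stiffly (about 0.12 N m, some 2.5 N at the tab) and stays wherever it is left; it has no clicks.
- dot_green: The green dot, flat on the grey plate, 28 mm across, 1.5 mm thick; centre of its underside, 82 mm from the axle. It is one of four such dots (green, blue, yellow, white), 0.6 rad apart round the dial, whose order changes from run to run. They lie anticlockwise of the place where the tab starts, at dial values 1.0, 1.6, 2.2 and 2.8.
- start_top (a point): Top centre of the green round start button, 30 mm across, in a black housing on the cutter's top, right of the card. It is pressed straight down, travels 6 mm and takes 5 N to go fully down; it springs back.
- start (a joint): Travel of the start button, m: 0 is up, 0.006 fully down.
- cutter: The strip cutter, fixed to the table: a steel cabinet 300 (x) x 500 (y) x 140 mm high; origin at the centre of its underside. On its top a brass feed plate with a green-banded card lies right of the selector; beyond the card stands a roller bridge up to 80 mm high over the top, centred 100 mm beyond and 65 mm right of the cabinet's centre.
- weight_mid (a point): Bystander, leave alone: steel card weight, a knob 32 mm across and 28 mm high, on the machine's feed plate; half-way up
- vial_mid (a point): Bystander, leave alone: small vial 26 mm across, 55 mm high, with a grey cap, at the far left of the machine's top; half-way up
- cards: Bystander, leave alone: stack of white cards with a green band, 300 x 80 x 36 mm, on the table left of the machine; centre of its underside
- tub: Bystander, leave alone: open clear tub, 160 x 120 x 70 mm, on the table right of the machine; centre of its underside
- spray: Bystander, leave alone: upright white bottle with a blue cap, 60 mm across, 170 mm high; centre of its underside
- film: Bystander, leave alone: upright roll of clear film, 64 mm across, 180 mm high; centre of its underside
- tweezers: Bystander, leave alone: steel tweezers lying on the table, 120 x 10 x 4 mm; centre of the underside

How it is judged:
On the way, in this order (a step that is already met when the one before it is completed fails the run):
1. the selector points at the green dot and is still (horizontal distance between dial_aim and dot_green below 0.009 m and velocity of joint dial between -0.1 and 0.1 rad/s), for 0.3 s.
2. the start button is pressed fully down with the selector on green (value of joint start above 0.0045 m and horizontal distance between dial_aim and dot_green below 0.009 m), for 0.1 s.
At the end, for the whole second after the job is handed in: The tab points at the green dot (the aimed-at spot within 9 mm of the dot's centre), the dial is at rest, and the start button, having been pressed down at least 4.5 of its 6 mm, is up again (all of step 1 and value of joint start below 0.002 m); the robot touches nothing.
It fails at once if the start button is pressed while the selector does not point at the green dot (value of joint start above 0.003 m and horizontal distance between dial_aim and dot_green above 0.009 m).
It fails at once if the selector is pinched or shoved hard (over 30 N) (contact force between the fingers and dial above 30 N).
It fails at once if a bystander is pushed, lifted or carried (over 20 mm) (distance of any of weight_mid, vial_mid, cards, tub, spray, film, tweezers from where it was at the start of the episode above 0.02 m).
It also fails if it takes over 53 s, if anything falls off the work surface, if the arm or the gripper's body presses on something with over 40 N, if the wrist force passes 120 N, or if a joint passes its speed limit or range.

## Working session

There is one attempt and no reset: what is moved stays moved. The work goes in short steps, Python scripts to look and compute and a shell command to move; the robot and the scene stay as the last step left them, time stands still between calls to the robot, and variables do not carry over. Pictures are saved under pics/ and viewed, at most 13 in all, crops included, and the job is handed in when it is done.

```bash
mkdir -p pics; cat > h.py <<'E'
import numpy as np, cv2
from workcell import bot
from scipy.spatial.transform import Rotation as R
def att(c):
    a=np.array(c["attitude"],float)
    return a if a.shape==(3,3) else (R.from_rotvec(a).as_matrix() if a.size==3 else R.from_quat(a).as_matrix())
def ray(c,u,v):
    d=np.array([(u-c["cx"])/c["fx"],(v-c["cy"])/c["fy"],1.0]); return np.array(c["eye"]),att(c)@d
def at_z(c,u,v,z):
    e,d=ray(c,u,v); return e+d*(z-e[2])/d[2]
def at_depth(c,u,v):
    e,d=ray(c,u,v); return e+d*c["depth"][int(round(v)),int(round(u))]
E
python3 - <<'E'
from h import *
np.set_printoptions(precision=4,suppress=True)
Z=dict(dial_center=.156,dial_tab=.176,dial_aim=.156,dot_green=.140,start_top=None,cutter=None,weight_mid=None,vial_mid=None)
for n in("top","scene"):
    c=bot.camera(n); cv2.imwrite(f"pics/{n}0.png",c["pixels"]); print(n,c["eye"],c["attitude"],c["fx"])
    for k,z in Z.items():
        for r in bot.place_of(k,n)[:2]:
            u,v=r["centre"]; print(k,round(r["conf"],2),[round(u,1),round(v,1)],at_z(c,u,v,z) if z else None,at_depth(c,u,v))
s=bot.state(); print(s["time_s"],s["tcp_pos"],s["ee_rot"],s["ft_force"],R.from_rotvec(s["ee_rot"]).as_matrix())
E
```

```text
top [ 0.1716 -0.0143  1.594 ] [-2.149   2.0509 -0.2291] 459.9124801208061
dial_center 0.98 [216.5, 157.3] [0.6026 0.1405 0.156 ] [0.6029 0.1406 0.1552]
dial_aim 0.95 [240.6, 153.9] [0.6178 0.0626 0.156 ] [0.6206 0.0631 0.147 ]
dot_green 0.38 [224.5, 135.2] [0.6853 0.1207 0.14  ] [0.6832 0.1201 0.1461]
start_top 0.54 [120.3, 212.9] None [0.4243 0.4704 0.0362]
cutter 0.82 [252.3, 176.5] None [0.5466 0.021  0.1442]
weight_mid 0.54 [273.0, 188.2] None [ 0.5031 -0.0471  0.1762]
vial_mid 0.42 [196.1, 117.8] None [0.7206 0.211  0.1957]
scene [1.3898 0.0193 0.7833] [-1.6013 -1.6898  0.8523] 378.9789870243834
dial_center 0.89 [304.8, 214.1] [0.5938 0.1347 0.156 ] [0.6017 0.1335 0.1622]
dial_tab 0.57 [290.3, 207.0] [0.5917 0.0946 0.176 ] [0.6137 0.0925 0.1928]
dial_tab 0.17 [101.7, 264.6] [ 0.8258 -0.3206  0.176 ] [ 0.6862 -0.4047  0.0257]
dial_aim 0.65 [277.0, 217.5] [0.6133 0.0605 0.156 ] [0.6047 0.061  0.1491]
dot_green 0.57 [303.6, 239.4] [0.6761 0.1278 0.14  ] [0.6871 0.1261 0.1499]
cutter 0.23 [290.9, 208.8] None [0.6161 0.0943 0.1888]
weight_mid 0.57 [238.4, 190.0] None [ 0.5069 -0.0491  0.1642]
weight_mid 0.36 [400.1, 281.9] None [0.7017 0.388  0.0302]
vial_mid 0.61 [345.2, 246.3] None [0.7367 0.2162 0.1791]
vial_mid 0.36 [405.2, 283.2] None [0.7084 0.3985 0.0335]
0.9 [ 0.1613 -0.6297  0.4047] [3.1169 0.3928 0.    ] [-1.0777 -0.0998 -0.4226] [[ 0.9687  0.2481  0.    ]
 [ 0.2481 -0.9687 -0.    ]
 [ 0.      0.     -1.    ]]
```

View pics/top0.png

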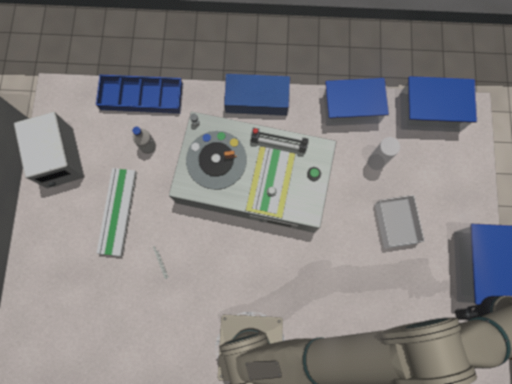

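View pics/scene0.png

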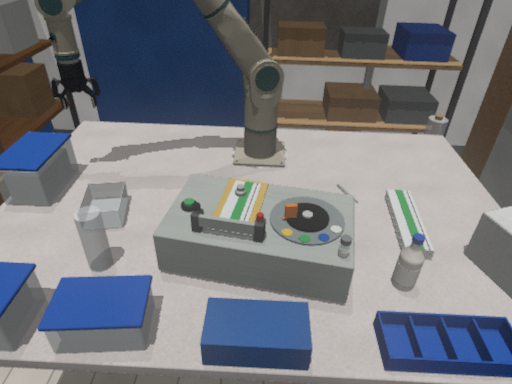

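The top view shows the dial at about (216,158), with the orange tab at (229,155) pointing right. The dots are yellow (234,142), green (221,135), blue (207,137) and white (195,147), and the start button is at (314,173). Green is therefore the second dot, at about 1.6 rad. I'll refine this with colour segmentation.

```bash
cat >> h.py <<'E'
def blob(c,lo,hi,near,rad=9):
    hsv=cv2.cvtColor(c["pixels"],cv2.COLOR_BGR2HSV); m=cv2.inRange(hsv,np.array(lo),np.array(hi))
    k=np.zeros_like(m); cv2.circle(k,(int(near[0]),int(near[1])),rad,255,-1); m&=k
    v,u=np.nonzero(m); w=hsv[v,u,1].astype(float)
    return (np.average(u,weights=w),np.average(v,weights=w),len(u)) if len(u) else None
E
python3 - <<'E'
from h import *
from scipy.optimize import least_squares
np.set_printoptions(precision=4,suppress=True)
cs={n:bot.camera(n) for n in("top","scene")}
H=dict(yellow=((15,90,80),(35,255,255)),green=((45,90,50),(85,255,255)),blue=((105,90,60),(130,255,255)))
near=dict(top=dict(yellow=(234,142),green=(221,135),blue=(207,137)),scene=dict(yellow=(287,232),green=(305,239),blue=(324,237)))
for n,c in cs.items():
    P=[]
    for k,(lo,hi) in H.items():
        b=blob(c,lo,hi,near[n][k],7 if n=="top" else 10); p=at_z(c,b[0],b[1],.1415); P.append(p[:2]); print(n,k,b,p)
    P=np.array(P)
    f=lambda x:(np.c_[x[0]+.082*np.cos(x[2]+.6*np.arange(3)),x[1]+.082*np.sin(x[2]+.6*np.arange(3))]-P).ravel()
    s=least_squares(f,[.6,.14,-.7]); print("centre",s.x,"rms",np.sqrt(np.mean(s.fun**2)))
    b=blob(c,(3,120,90),(14,255,255),(231,155) if n=="top" else (290,211),14)
    print("tab",b,at_z(c,b[0],b[1],.196 if n=="top" else .18))
    g=(314,173) if n=="top" else (188,204)
    b=blob(c,(45,60,40),(90,255,255),g,11); print("button",b,at_depth(c,b[0],b[1]))
    for l in("start_top","dial_tab","weight_mid"): print(l,bot.place_of(l,n)[:2],bot.boxes_of(l,n)[:2])
    x,y,w,h=(165,105,180,130) if n=="top" else (160,150,210,140)
    cv2.imwrite(f"pics/{n}1.png",cv2.resize(c["pixels"][y:y+h,x:x+w],None,fx=3.5,fy=3.5,interpolation=cv2.INTER_CUBIC))
E
```

```text
top yellow (np.float64(233.63940903624805), np.float64(142.1125236213709), 46) [0.6621 0.0887 0.1415]
top green (np.float64(220.82888996606883), np.float64(135.7607852641784), 38) [0.6823 0.1326 0.1415]
top blue (np.float64(206.31258106355384), np.float64(137.15337224383916), 46) [0.6751 0.1806 0.1415]
centre [ 0.6014  0.1442 -0.7416] rms 0.0001792873075894144
tab (np.float64(228.45527884952648), np.float64(152.95685724307262), 41) [0.6068 0.0992 0.196 ]
button (np.float64(314.03322580645164), np.float64(172.1932258064516), 68) [ 0.5664 -0.1777  0.1588]
start_top [{'centre': [315.9, 172.2], 'conf': 0.54}] [{'box': [309.5, 166.1, 8.9, 12.0], 'conf': 0.4}]
dial_tab [{'centre': [226.8, 153.1], 'conf': 0.93}, {'centre': [272.9, 192.2], 'conf': 0.36}] [{'box': [199.0, 143.7, 35.6, 34.7], 'conf': 0.84}]
weight_mid [{'centre': [270.3, 190.7], 'conf': 0.54}, {'centre': [395.4, 226.8], 'conf': 0.31}] [{'box': [268.1, 187.3, 6.8, 8.5], 'conf': 0.48}]
scene yellow (np.float64(286.4767051807678), np.float64(231.87824574481303), 60) [0.6521 0.0853 0.1415]
scene green (np.float64(304.31960507757407), np.float64(238.02087447108605), 61) [0.6725 0.1296 0.1415]
scene blue (np.float64(323.37087399934205), np.float64(236.90470446320867), 63) [0.6651 0.1782 0.1415]
centre [ 0.5915  0.1411 -0.7388] rms 0.0003613703568997018
tab (np.float64(290.6964954521134), np.float64(210.41653290529695), 164) [0.6114 0.0946 0.18  ]
button (np.float64(188.3927664026304), np.float64(201.68076520699447), 69) [ 0.5714 -0.1804  0.1637]
start_top [{'centre': [289.6, 206.8], 'conf': 0.64}, {'centre': [187.0, 199.1], 'conf': 0.53}] []
dial_tab [{'centre': [291.4, 209.8], 'conf': 0.92}] [{'box': [284.2, 202.1, 46.1, 31.2], 'conf': 0.65}]
weight_mid [{'centre': [238.2, 191.5], 'conf': 0.48}] [{'box': [282.3, 200.4, 48.4, 37.7], 'conf': 0.66}, {'box': [238.1, 186.0, 6.2, 6.4], 'conf': 0.41}]
```

View pics/top1.png

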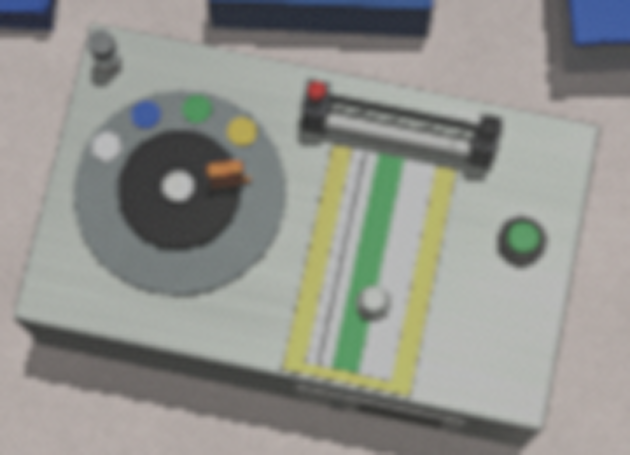

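The crop shows the dial hub at crop (178,185), the tab pointing right with a slight upward lean, and the green dot at crop (197,109). The weight, at crop (372,300), is well clear. I'll shut the gripper and move to a point on the tab's clockwise side.

```bash
python3 -m crank '[[0.2,-0.2,-0.2,0],[0.5,-0.5,-0.2,0],[0.5,-0.53,-0.2,0],[0.5,-0.53,-0.2,0],[0.5,-0.53,0,0.1],[0.5,-0.53,0,0.1],[0.5,-0.53,0,0.1],[0.5,-0.53,0,0.1],[0.5,-0.53,0,0.1],[0.5,-0.53,0,0.1],[0.5,-0.53,0,0.1],[0.5,-0.53,0,0.1]]' 1 20
python3 -m crank '[[0.5,-0.53,0,0],[0.5,-0.53,0,0],[0.5,-0.53,0,0],[0.5,-0.53,0,0],[0.5,-0.53,0,0],[0.5,-0.53,0,0],[0.5,-0.53,0,0],[0.4,-0.43,0,0],[0.3,-0.3,0,0],[0,0,0,0],[0,0,0,0]]'
cat >> h.py <<'E'
C=np.array([.6014,.1442]); B=np.array([.5664,-.1777])
def go(target,ang=None):
    "units of move: tool-frame shift to world target (TCP), turn to make tool x point at ang; all shift before turn"
    s=bot.state(); M=R.from_rotvec(s["ee_rot"]).as_matrix(); d=M.T@(np.array(target)-s["tcp_pos"])/.05
    a=np.arctan2(M[1,0],M[0,0]); t=None if ang is None else -((ang-a+np.pi)%(2*np.pi)-np.pi)/.15
    print("t",s["time_s"],"tcp",np.round(s["tcp_pos"],4),"xang",round(a,4),"q",np.round(s["qpos"],2),"f",np.round(s["ft_force"],1),"tilt",np.round(M[:,2],3)); print("shift units",np.round(d,3),"turn",t)
def tabpose(phi,r=.047,back=.045,z=.345):
    er=np.array([np.cos(phi),np.sin(phi)]); et=np.array([-er[1],er[0]]); p=C+r*er-back*et
    return [*p,z],phi+np.pi/2
E
python3 -c "
from h import *
go(*tabpose(-1.45))"
```

```text
time_s: 3.1
tcp_pos: [0.3766, -0.2743, 0.4456]
ee_rot: [3.134, 0.206, 0.002]
ft_force: [0.8, 0.0, 0.2]
grip_width: 0.002
gripper_force: 0.0
time_s: 4.47
tcp_pos: [0.5547, -0.0298, 0.4448]
ee_rot: [3.134, 0.203, -0.001]
ft_force: [0.6, -0.8, 1.0]
grip_width: -0.004
gripper_force: 0.0
t 4.475 tcp [ 0.5547 -0.0298  0.4448] xang 0.1295 q [ 0.05  0.45 -0.07  1.73  0.04  0.96 -1.48] f [ 0.6 -0.8  1. ] tilt [-0.001 -0.001 -1.   ]
shift units [ 0.47  -2.401  1.993] turn 0.05797452864669299
```

```bash
python3 -m crank '[[0.1,-0.4,0,0],[0.1,-0.5,0,0],[0.1,-0.5,0,0],[0.1,-0.5,0,0],[0.07,-0.5,0,0],[0,0,0.3,0],[0,0,0.4,0],[0,0,0.4,0],[0,0,0.3,0],[0,0,0,0],[0,0,0,0]]'
python3 - <<'E'
from h import *
go(*tabpose(-1.45))
ims=[]
for n,(x,y,w,h) in dict(top=(170,105,130,100),scene=(220,130,130,110)).items():
    c=bot.camera(n); ims.append(cv2.resize(c["pixels"][y:y+h,x:x+w],(390,330),interpolation=cv2.INTER_CUBIC))
    b=blob(c,(3,120,90),(14,255,255),(228,153) if n=="top" else (290,211),14); print(n,b)
cv2.imwrite("pics/a.png",np.hstack(ims))
E
```

```text
time_s: 5.85
tcp_pos: [0.5632, 0.0928, 0.3751]
ee_rot: [3.135, 0.204, 0.001]
ft_force: [0.7, -0.1, -0.6]
grip_width: -0.004
gripper_force: 0.0
t 5.85 tcp [0.5632 0.0928 0.3751] xang 0.1302 q [-0.16  0.55 -0.08  1.77  0.06  0.82 -1.71] f [ 0.7 -0.1 -0.6] tilt [ 0.001 -0.    -1.   ]
shift units [-0.019  0.012  0.603] turn 0.062464458143460064
top None
scene (np.float64(290.7711565043772), np.float64(210.3536707111043), 182)
```

View pics/a.png

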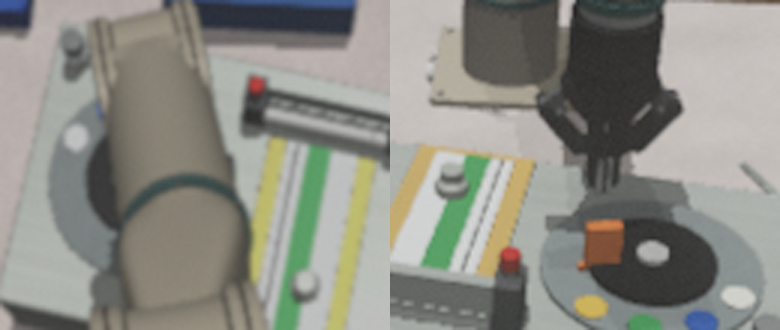

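The scene crop shows the closed fingertips at about (602,187), directly behind the tab at (603,243) and clear of everything else. Next I'll lower and make gentle contact.

```bash
python3 -m crank '[[0,0,0.2,0],[0,0,0.2,0],[0,0,0.2,0],[0,0,0,0],[0.1,0,0,0],[0.1,0,0,0],[0.1,0,0,0],[0.1,0,0,0],[0.08,0,0,0],[0.06,0,0,0],[0,0,0,0]]'
python3 - <<'E'
from h import *
go(*tabpose(-1.45,back=.017))
c=bot.camera("scene"); print(blob(c,(3,120,90),(14,255,255),(290,211),14))
cv2.imwrite("pics/b.png",cv2.resize(c["pixels"][140:250,220:350],None,fx=5,fy=5,interpolation=cv2.INTER_CUBIC))
E
```

```text
time_s: 7.32
tcp_pos: [0.5897, 0.0968, 0.3446]
ee_rot: [3.135, 0.205, -0.001]
ft_force: [-0.3, 0.9, 1.0]
grip_width: 0.0
gripper_force: 0.3
t 7.325 tcp [0.5897 0.0968 0.3446] xang 0.1308 q [-0.16  0.62 -0.08  1.73  0.07  0.79 -1.71] f [-0.3  0.9  1. ] tilt [-0.001 -0.    -1.   ]
shift units [ 0.007  0.027 -0.008] turn 0.0664292396799245
(np.float64(290.701632472976), np.float64(210.32829619824986), 186)
```

View pics/b.png

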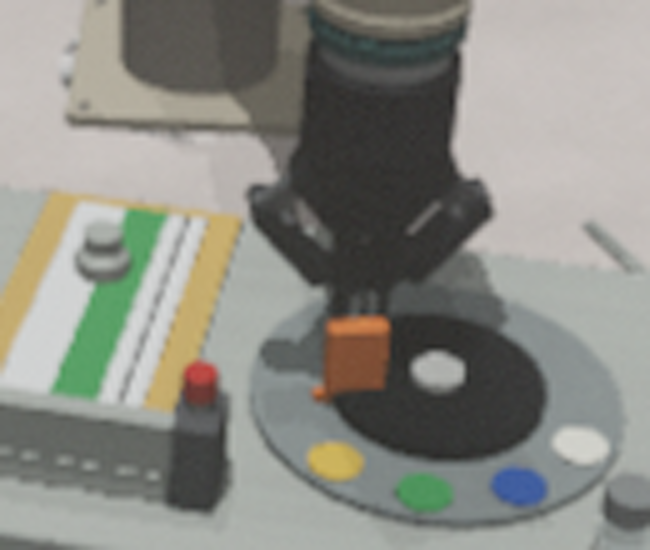

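The fingertips sit just behind the tab, which shows at (357,355); the green dot is at (424,492). I'll sweep round the axle, with each row the same small arc.

```bash
python3 -m crank '[[0.05,0.02,0,-0.33],[0.1,0.03,0,-0.67],[0.1,0.03,0,-0.67],[0.1,0.03,0,-0.67],[0.1,0.03,0,-0.67],[0.1,0.03,0,-0.67],[0,0,0,0]]'
python3 - <<'E'
from h import *
s=bot.state();M=R.from_rotvec(s["ee_rot"]).as_matrix();a=np.arctan2(M[1,0],M[0,0])-np.pi/2
d=np.array(s["tcp_pos"])[:2]-C; print("tab-ish angle",a,"r",d@[np.cos(a),np.sin(a)],"back",-d@[-np.sin(a),np.cos(a)])
go(*tabpose(a,back=.017))
c=bot.camera("scene")
cv2.imwrite("pics/c.png",cv2.resize(c["pixels"][140:250,220:350],None,fx=5,fy=5,interpolation=cv2.INTER_CUBIC))
E
```

```text
time_s: 8.25
tcp_pos: [0.6174, 0.0983, 0.3442]
ee_rot: [-2.96, -1.05, 0.004]
ft_force: [-2.7, -1.1, -0.1]
grip_width: -0.001
gripper_force: 1.1
tab-ish angle -0.8890069532846654 r 0.045747403714897085 back 0.016489152615181375
t 8.25 tcp [0.6174 0.0983 0.3442] xang 0.6818 q [-0.06  0.67 -0.24  1.65  0.19  0.85 -1.26] f [-2.7 -1.1 -0.1] tilt [-0.002 -0.    -1.   ]
shift units [-0.01   0.025 -0.016] turn -0.0
```

View pics/c.png

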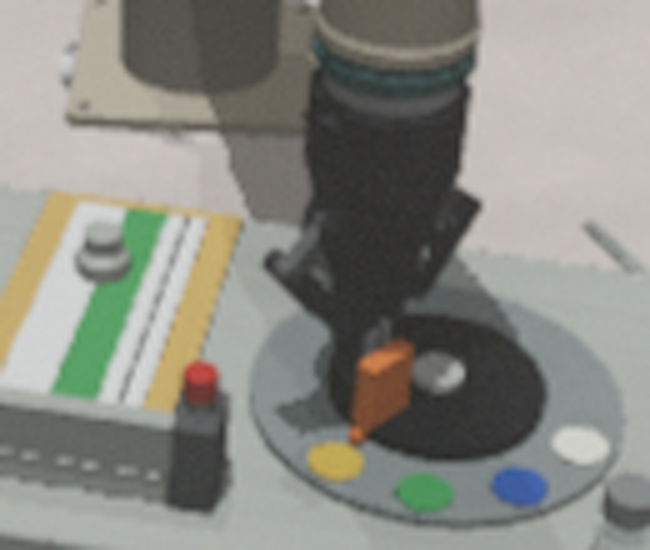

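The tab has turned to roughly -0.89 rad and now points near yellow, at about (355,435). The force is about 3 N, so I'll continue the sweep.

```bash
python3 -m crank '[[0.1,0.03,0,-0.67],[0.1,0.03,0,-0.67],[0.1,0.03,0,-0.67],[0.1,0.03,0,-0.67],[0.1,0.03,0,-0.67],[0.1,0.03,0,-0.67],[0,0,0,0]]'
cat >> h.py <<'E'
def status():
    s=bot.state();M=R.from_rotvec(s["ee_rot"]).as_matrix();a=np.arctan2(M[1,0],M[0,0])-np.pi/2
    d=np.array(s["tcp_pos"])[:2]-C; print("tool angle",a,"r",d@[np.cos(a),np.sin(a)],"back",-d@[-np.sin(a),np.cos(a)],"left",-.1416-a)
    go(*tabpose(a,back=.017))
    for n in("scene","top"):
        c=bot.camera(n)
        for l in("dial_aim","dot_green","dial_center","dial_tab"):
            for r in bot.place_of(l,n)[:1]: print(n,l,r["conf"],r["centre"],np.round(at_z(c,*r["centre"],.156 if l!="dial_tab" else .176),4))
        yield n,c
E
python3 - <<'E'
from h import *
for n,c in status():
    if n=="scene": cv2.imwrite("pics/d.png",cv2.resize(c["pixels"][140:250,220:350],None,fx=5,fy=5,interpolation=cv2.INTER_CUBIC))
E
```

```text
time_s: 9.18
tcp_pos: [0.6427, 0.1164, 0.3444]
ee_rot: [2.517, 1.88, -0.001]
ft_force: [-1.6, -1.8, 0.6]
grip_width: 0.001
gripper_force: 0.9
tool angle -0.28767929540326453 r 0.047534172389415194 back 0.014927431087754718 left 0.14607929540326453
t 9.175 tcp [0.6427 0.1164 0.3444] xang 1.2831 q [ 0.01  0.72 -0.4   1.56  0.33  0.93 -0.79] f [-1.6 -1.8  0.6] tilt [-0.    -0.001 -1.   ]
shift units [-0.041 -0.011 -0.012] turn -0.0
scene dial_aim 0.69 [306.4, 233.6] [0.6719 0.1334 0.156 ]
scene dot_green 0.58 [303.0, 237.7] [0.6877 0.124  0.156 ]
scene dial_center 0.93 [307.9, 214.5] [0.5949 0.1428 0.156 ]
top dial_aim 0.98 [222.1, 134.3] [0.6824 0.1273 0.156 ]
top dial_center 0.82 [213.3, 157.9] [0.6001 0.1508 0.156 ]
top dial_tab 0.63 [215.6, 142.9] [0.645  0.1445 0.176 ]
```

View pics/d.png

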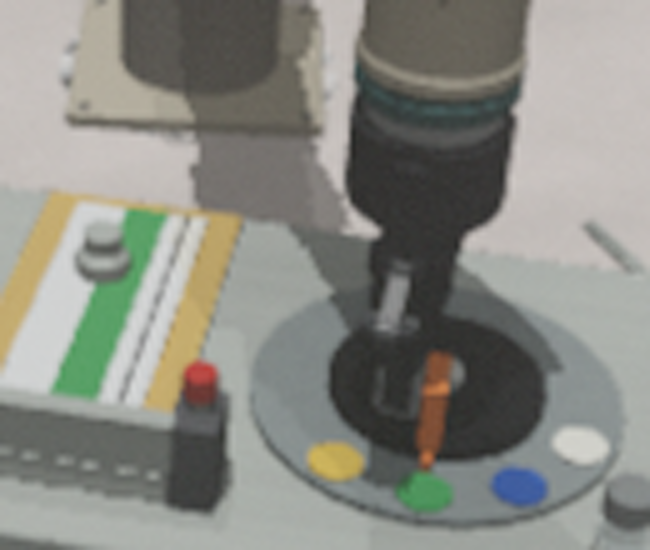

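```bash
python3 - <<'E'
from h import *
c=bot.camera("scene")
hsv=cv2.cvtColor(c["pixels"],cv2.COLOR_BGR2HSV); m=cv2.inRange(hsv,np.array((2,110,70)),np.array((14,255,255)))
v,u=np.nonzero(m[205:240,290:325]); v+=205;u+=290
for r in range(v.min(),v.max()+1): print(r,u[v==r].mean().round(1),(v==r).sum(),end="; ")
print()
Cs=np.array([.5915,.1411])
for z in(.157,.160):
  k=v>=v.max()-1; p=at_z(c,u[k].mean(),v[k].mean(),z)[:2]-Cs; print(z,p,np.arctan2(p[1],p[0]))
E
```

```text
210 307.0 1; 211 307.5 4; 212 307.5 4; 213 307.5 4; 214 307.5 4; 215 307.0 5; 216 307.0 5; 217 307.0 5; 218 307.0 5; 219 307.0 5; 220 306.5 4; 221 306.0 5; 222 306.0 5; 223 306.0 5; 224 306.0 5; 225 306.0 5; 226 306.0 5; 227 305.5 6; 228 305.0 5; 229 305.5 4; 230 305.0 3; 231 305.0 3; 232 304.5 2; 233 305.0 1; 
0.157 [ 0.07709525 -0.01185522] -0.15257851454413776
0.16 [ 0.08054959 -0.01238171] -0.15252162013944792
```

The pointer measures about -0.153 rad against green's -0.139, roughly 1 mm off at the dot. I'll back away, rise, and check it from the top on the way to the button.

```bash
python3 -m crank '[[-0.1,0,0,0],[-0.2,0,0,0],[-0.2,0,0,0],[0,0,-0.4,0],[0,0,-0.6,0],[0,0,-0.6,0],[0,0,-0.4,0],[0,0,0,0],[0,0,0,0]]'
python3 - <<'E'
from h import *
go([*B,.42],0.3)
E
```

```text
time_s: 10.85
tcp_pos: [0.6354, 0.0925, 0.4438]
ee_rot: [-2.514, -1.883, 0.002]
ft_force: [0.0, 0.3, -0.7]
grip_width: -0.003
gripper_force: 0.0
t 10.85 tcp [0.6354 0.0925 0.4438] xang 1.2854 q [ 0.07  0.61 -0.44  1.48  0.27  1.11 -0.71] f [ 0.   0.3 -0.7] tilt [-0.001 -0.    -1.   ]
shift units [-5.573  0.197  0.48 ] turn 6.569214136388434
```

```bash
python3 -m crank '[[-0.3,0,0,0],[-0.6,0.02,0,0],[-0.7,0.03,0,0],[-0.7,0.03,0,0],[-0.7,0.03,0,0],[-0.7,0.03,0,0],[-0.7,0.03,0,0],[-0.6,0.03,0,0],[-0.4,0,0,0],[-0.17,0,0,0],[0,0,0,0],[0,0,0,0]]'
python3 - <<'E'
from h import *
np.set_printoptions(precision=4,suppress=True)
go([*B,.345])
for n in("top","scene"):
    c=bot.camera(n)
    g=blob(c,(45,90,50),(85,255,255),(221,135) if n=="top" else (305,239),7 if n=="top" else 10)
    cc=C if n=="top" else np.array([.5915,.1411])
    p=at_z(c,*g[:2],.1415)[:2]-cc
    hsv=cv2.cvtColor(c["pixels"],cv2.COLOR_BGR2HSV); m=cv2.inRange(hsv,np.array((2,110,70)),np.array((14,255,255)))
    x,y=(205,130) if n=="top" else (290,200); v,u=np.nonzero(m[y:y+40,x:x+35]); v+=y;u+=x
    t=at_z(c,u.mean(),v.mean(),.19 if n=="top" else .176)[:2]-cc
    print(n,"green",np.arctan2(p[1],p[0]),"tab",np.arctan2(t[1],t[0]),t,len(u))
    for l in("dial_aim","dot_green","start_top"):
        for r in bot.place_of(l,n)[:1]: print(l,r["conf"],r["centre"],at_z(c,*r["centre"],.15))
    x,y,w,h=(170,105,160,110) if n=="top" else (170,130,180,120)
    cv2.imwrite(f"pics/{n}_e.png",cv2.resize(c["pixels"][y:y+h,x:x+w],None,fx=4,fy=4,interpolation=cv2.INTER_CUBIC))
E
```

```text
time_s: 12.35
tcp_pos: [0.5674, -0.1757, 0.4448]
ee_rot: [-2.512, -1.886, -0.001]
ft_force: [0.4, 0.3, 0.3]
grip_width: -0.0
gripper_force: 0.0
t 12.35 tcp [ 0.5674 -0.1757  0.4448] xang 1.2878 q [ 0.53  0.53 -0.44  1.62  0.25  1.04 -0.27] f [0.4 0.3 0.3] tilt [ 0.     0.001 -1.   ]
shift units [-0.046 -0.009  1.996] turn None
top green -0.15596614868532954 tab -0.1724847586049543 [ 0.0409 -0.0071] 37
dial_aim 0.78 [220.0, 134.6] [0.6832 0.1348 0.15  ]
dot_green 0.5 [224.4, 134.7] [0.6835 0.1202 0.15  ]
start_top 0.3 [118.2, 213.7] [0.403  0.4414 0.15  ]
scene green -0.14027758316921113 tab -0.1408858414437922 [ 0.0553 -0.0078] 97
dial_aim 0.56 [303.5, 234.9] [0.6705 0.1269 0.15  ]
dot_green 0.51 [302.2, 235.1] [0.6715 0.1236 0.15  ]
start_top 0.56 [349.5, 190.2] [0.4635 0.2754 0.15  ]
```

View pics/top_e.png

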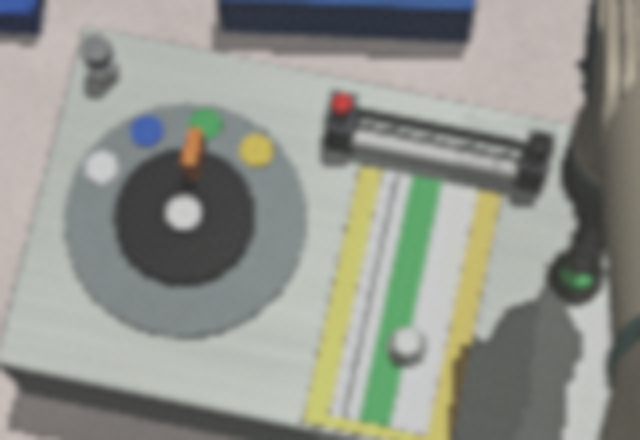

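View pics/scene_e.png

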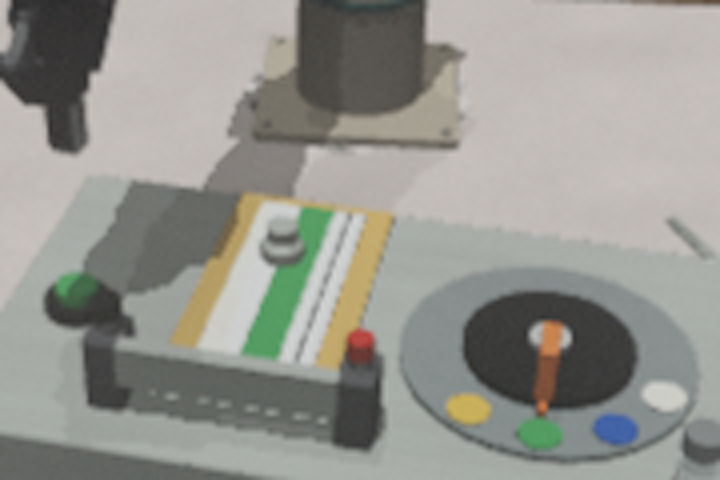

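Both views show the pointer on green: in the scene crop, the tip at (542,408) is just in front of the dot at (540,433). Now for the button.

```bash
python3 -m crank '[[-0.05,0,0.2,0],[0,0,0.4,0],[0,0,0.4,0],[0,0,0.4,0],[0,0,0.3,0],[0,0,0.2,0],[0,0,0.1,0],[0,0,0,0],[0,0,0,0]]'
python3 -m crank '[[0,0,0.06,0],[0,0,0.06,0],[0,0,0.06,0],[0,0,0.04,0],[0,0,0.04,0],[0,0,0,0]]'
```

```text
time_s: 13.88
tcp_pos: [0.5666, -0.1795, 0.3453]
ee_rot: [2.514, 1.883, 0.001]
ft_force: [0.9, -0.8, 0.8]
grip_width: 0.004
gripper_force: 0.0
time_s: 14.62
tcp_pos: [0.5664, -0.1795, 0.3319]
ee_rot: [2.514, 1.883, -0.0]
ft_force: [-1.6, 0.5, 3.6]
grip_width: -0.004
gripper_force: 1.7
```

```bash
python3 -m crank '[[0,0,0.04,0],[0,0,0.04,0],[0,0,0.03,0],[0,0,0,0],[0,0,0,0]]'
```

```text
time_s: 15.25
tcp_pos: [0.5663, -0.1793, 0.3292]
ee_rot: [2.513, 1.882, -0.0]
ft_force: [-6.5, 0.9, 23.5]
grip_width: -0.002
gripper_force: 11.8
```

```bash
python3 - <<'E'
from h import *
c=bot.camera("scene"); s=bot.state(); print(s["tcp_pos"],s["ft_force"],s["torque"])
cv2.imwrite("pics/f.png",cv2.resize(c["pixels"][170:230,160:230],None,fx=8,fy=8,interpolation=cv2.INTER_CUBIC))
E
```

```text
[ 0.56632607 -0.17930176  0.32919257] [-6.59862392  1.56136733 23.84694116] [0.23447728 1.65814983 0.0277364 ]
```

View pics/f.png

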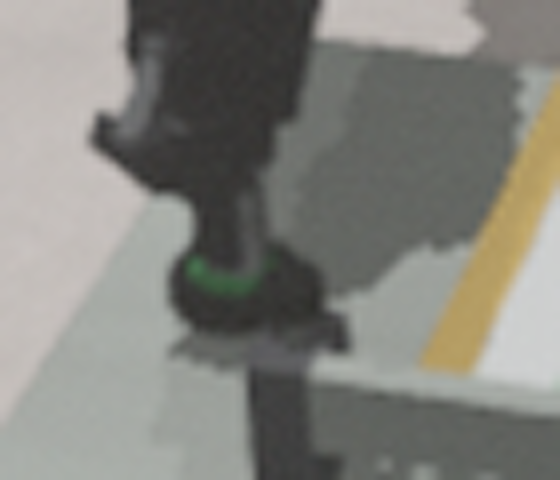

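The green rim shows ahead of the fingers at about (235,285), and the moment reading puts the contact at the rear edge, so I may be partly on the housing. I'll lift, shift about 6 mm forward and press again.

```bash
python3 -m crank '[[0,0,-0.1,0],[0,0,-0.2,0],[0,0,-0.2,0],[0.03,0.12,0,0],[0,0,0,0],[0,0,0.1,0],[0,0,0.1,0],[0,0,0.05,0],[0,0,0,0],[0,0,0,0]]'
python3 - <<'E'
from h import *
s=bot.state(); print(s["tcp_pos"],s["ft_force"],s["torque"])
E
python3 -m crank '[[0,0,0.06,0],[0,0,0.06,0],[0,0,0.04,0],[0,0,0,0],[0,0,0,0]]'
python3 - <<'E'
from h import *
s=bot.state(); print(s["tcp_pos"],s["ft_force"],s["torque"])
E
```

```text
time_s: 16.55
tcp_pos: [0.5726, -0.1798, 0.3388]
ee_rot: [2.514, 1.883, 0.0]
ft_force: [-0.1, -0.3, 0.0]
grip_width: -0.001
gripper_force: 0.0
[ 0.57260142 -0.17978022  0.33880973] [-0.09303329 -0.34736713  0.03516475] [-0.00154614  0.01875059 -0.01370118]
time_s: 17.18
tcp_pos: [0.5727, -0.1798, 0.331]
ee_rot: [2.514, 1.883, 0.001]
ft_force: [-0.2, -0.3, 4.6]
grip_width: 0.001
gripper_force: 2.0
[ 0.57269728 -0.17978799  0.33103878] [-0.21207746 -0.3184971   4.64914866] [-0.02337426  0.02930384  0.01684109]
```

The force is now a clean vertical spring force with almost no moment, so I'm centred. I'll press on to the stop.

```bash
for i in 1; do :; done; python3 -m crank '[[0,0,0.03,0],[0,0,0.03,0],[0,0,0,0],[0,0,0,0]]'
```

```text
time_s: 17.68
tcp_pos: [0.5727, -0.1797, 0.3293]
ee_rot: [2.513, 1.882, 0.001]
ft_force: [-3.2, 1.0, 14.4]
grip_width: 0.0
gripper_force: 7.1
```

```bash
python3 -m crank '[[0,0,0.02,0],[0,0,0.02,0],[0,0,0,0],[0,0,0,0]]'
```

```text
time_s: 18.18
tcp_pos: [0.5727, -0.1795, 0.3291]
ee_rot: [2.513, 1.882, 0.001]
ft_force: [-6.8, 1.0, 25.0]
grip_width: -0.0
gripper_force: 12.9
```

Contact began at about 0.3365 m and the hard stop came at about 0.3295 m, so the button went through its full 6 mm. I'll release it and retreat.

```bash
python3 -m crank '[[0,0,-0.1,0],[0,0,-0.2,0],[0,0,-0.4,0],[0,0,-0.5,0],[0,0,-0.5,0],[0,0,-0.3,0],[-0.3,0,0,0],[-0.5,0,0,0],[-0.5,0,0,0],[-0.3,0,0,0],[0,0,0,0],[0,0,0,0]]'
python3 - <<'E'
from h import *
s=bot.state(); print(s["time_s"],s["tcp_pos"],s["ft_force"])
c=bot.camera("scene")
for l in("dial_aim","dot_green"): print(l,[(round(r["conf"],2),at_z(c,*r["centre"],.15).round(4)) for r in bot.place_of(l,"scene")[:1]])
cv2.imwrite("pics/g.png",cv2.resize(c["pixels"][130:260,160:360],None,fx=4,fy=4,interpolation=cv2.INTER_CUBIC))
E
```

```text
time_s: 19.68
tcp_pos: [0.5503, -0.2555, 0.4254]
ee_rot: [-2.512, -1.884, -0.001]
ft_force: [0.1, -0.0, 0.6]
grip_width: -0.001
gripper_force: 0.0
19.675 [ 0.55029095 -0.25553684  0.42543747] [ 0.14769249 -0.0089164   0.56388718]
dial_aim [(0.84, array([0.6768, 0.1387, 0.15  ]))]
dot_green [(0.47, array([0.6825, 0.1254, 0.15  ]))]
```

View pics/g.png

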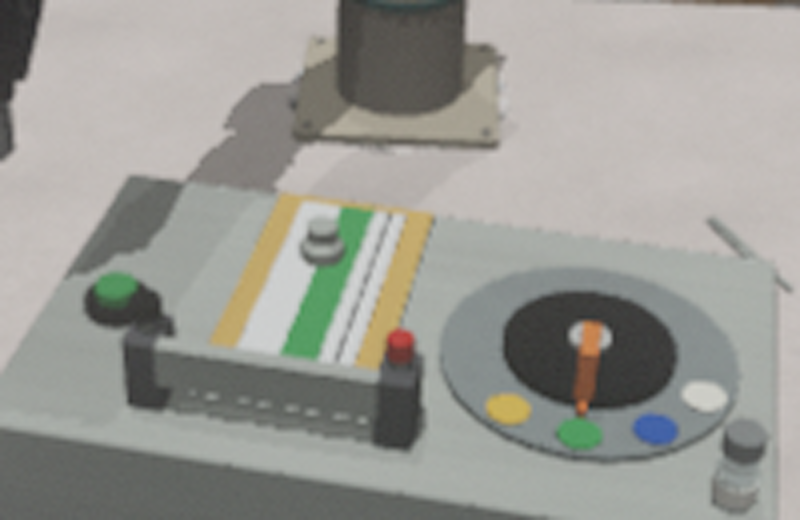

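The pointer at (582,408) is in line with the green dot at (579,434). The button at (117,287) is up, and the bystanders are where they were. Handing in.

```bash
python3 -c "
from workcell import bot
print(bot.finish_job())"
```

```text
the job is handed in; nothing more can be done
None
```

I pushed the selector onto the green dot (by the camera measurements, within about 3 mm of its centre), pressed the start button to its stop and let it spring back up, then handed the job in at about 20 s; no verdict came back.

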